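# Set up the sampler's needle station

### The job

Set up the needle station: put the square metal riser block flat on the dark metal plate, midway between the round white wash pot and the square grey drain block, and stand the small capped vial upright on the middle of the riser. Stand the tall bottle upright in the middle of the black mat on the robot's side of the wash pot, and the squat jar upright in the middle of the black mat on the robot's side of the drain block. Leave the brown conical flask standing where it is.

Things in the scene. Friction and masses are not known exactly. Their poses are not given: they have to be found in the camera images.
- deck: Fixed dark grey metal plate on the bench, 120 x 340 mm, 6 mm thick; the wash pot and the drain block stand on it near its two ends. Origin at the centre of its underside, which is on the bench, exactly midway between pot and block; its long side is its y axis, z up; its x axis points away from the robot, turned by up to 0.2 rad.
- wash: Wash pot: fixed round white plastic pot, 68 mm in diameter, 48 mm tall, with a round black port in its top. It may stand at either end of the plate. Origin at the centre of its underside, on the plate (6 mm above the bench), 120 mm from the plate's centre; z up.
- drain: Drain block: fixed square grey plastic block, 60 x 60 mm, 40 mm tall, with two small black holes in its top, at the other end of the plate. Origin at the centre of its underside, on the plate (6 mm above the bench), 120 mm from the plate's centre; z up.
- mat_wash: Fixed black rubber mat, 80 x 80 mm, 3 mm thick, lying flat on the bench on the robot's side (-x side) of the wash pot, its centre about 120 mm from the pot's. Origin at the centre of its underside, z up.
- mat_drain: An identical fixed black rubber mat, 80 x 80 mm, 3 mm thick, lying flat on the bench on the robot's side (-x side) of the drain block, its centre about 120 mm from the block's. Origin at the centre of its underside, z up.
- riser: Riser: loose solid aluminium block, 50 x 50 mm, 30 mm tall, about 0.2 kg, standing on the bench. Origin at the centre of its underside; x and y are square to its sides, z up.
- vial: Vial: small loose white plastic cylinder with a grey cap, 28 mm in diameter (cap 29 mm), 42 mm tall with the cap, about 30 g, upright on the bench. Origin at the centre of its underside, z up.
- bottle: Tall loose white plastic bottle with straight sides 44 mm in diameter up to 75 mm above its foot, then a shoulder and a 25 mm grey cap; 110 mm tall, 0.1 to 0.2 kg, upright on the bench. Origin at the centre of its underside, z up.
- jar: Squat loose white plastic jar, 58 mm in diameter, with a flat grey lid 60 mm in diameter from 33 mm to 45 mm above its foot; 45 mm tall, 0.08 to 0.17 kg, upright on the bench. Origin at the centre of its underside, z up.
- flask: Bystander, to be left alone: loose brown glass conical flask, 56 mm in diameter at the foot, narrowing to a 22 mm neck, 80 mm tall, standing among the loose things. Origin at the centre of its underside, z up.
Things that resemble listed ones, but are neither listed nor needed, are in the scene too. Leave any blue, orange or red look-alike of the riser alone.

How it is judged:
By the outcome, as a careful person would: the job done as asked, in the order asked, and still so for the second after the job is handed in, with the robot touching nothing.
It also fails if it takes over 128 s, if anything falls off the work surface, if the arm or the gripper's body presses on something with over 40 N, if the wrist force passes 120 N, or if a joint passes its speed limit or range.

### The arm

A 7-joint arm with a two-finger parallel gripper is mounted at the origin on the work surface. World frame = base frame: x ahead of the robot, y to its left, z up, the work surface at z = 0. Lengths are in mm, angles in rad, forces in N, time in s.
With the tool pointing down it reaches from about 425 to 825 mm from the base axis. Payload 3.6 kg.
Tool frame: the origin (TCP) lies at the centre of the arm's flange, where the gripper is bolted on; the fingertips stand 186 mm ahead of it and the grasp point (between the pads) lies 167 mm ahead of it (grip_depth is the distance from the TCP to the grasp point, in mm); z points along the fingers, x is the direction in which the jaws open and shut, and the axes are right-handed (so a half turn about z gives the same grasp; the last joint's range is limited). The gripper opens to 93 mm and grips with 3 to 60 N. Pads are 15 mm wide; open, the fingers measure 128 mm over their backs; the gripper's body (75 mm by 188 mm) begins 65 mm behind the grasp point.
Start: joints at [1.254, 0.615, -0.013, 1.423, 0.008, 1.103, -0.04], TCP at [186.376, -622.688, 404.74] pointing down, gripper open.
Joint ranges: [-3.12, 3.12], [-0.3, 2.06], [-1.34, 1.32], [0.26, 2.42], [-1.36, 4.5], [0.01, 1.98], [-2.84, 2.84]. Speed limits (rad/s): [2.79, 2.79, 3.14, 3.14, 3.14, 3.14, 3.14].

### API

Orientations are given as a 3x3 rotation matrix whose columns are the frame's x, y, z axes.
In Python, from cell import move_ptp, move_linear, move_j, open_jaws, close, dwell, solve_ik, read_camera, calibration, Unreachable, job_done, read_time_s, read_qpos, read_joint_velocities, read_effort, read_position, read_ee_rot, read_wrist_force, read_moment, read_finger_gap, grip_depth gives the robot as it stands. Calls block until the motion is done:
- move_ptp(position, orientation): joint-space move of the TCP to a pose.
- move_linear(position, orientation=None, rate=150, until_force=None): straight line of the TCP; orientation=None keeps the orientation; rate is the mean speed in mm/s. With until_force (N) it stops when the force on the tool has changed by that much, and returns True; else False.
- move_j(angles): joint-space move.
- open_jaws() and close(effort=None): open the fingers fully, or close them until they stop; effort is the grip in N (None keeps the last).
- dwell(seconds).
- solve_ik(position, orientation): joint angles nearest the present ones, or None.
- read_camera(name): name is "side" or "top" or "wrist"; returns the picture (420x560x3 uint8, red, green, blue); there is no depth.
- calibration(name): a dict with "vertical_fov" (degrees; the focal length in pixels is half the picture's height over the tangent of half this angle, whatever the lens; pixels are square), "cx", "cy" (the principal point, pixels), "dist_coeffs" ([k1, k2, p1, p2, k3] as OpenCV has them; the pictures are not rectified), "rvec" (rotation vector, rad) and "tvec" (3), from world to camera coordinates, as OpenCV has them; the wrist camera has in their place "T_tool_cam" (4x4, takes a point from camera to tool coordinates, whose origin is the TCP and whose axes are the tool frame's). Camera axes: x right, y down, z forward; pixel columns grow to the right and rows downward; lengths in mm; the calibration is good to about 2 mm. A picture is of the moment at which its call begins: read the wrist's pose just before it. calibration takes no time and is no camera call.
A pose or a line that the arm cannot do raises Unreachable and nothing moves.
- job_done(): hands the job in, once; it reports no verdict.
Readings, each from a call of its own:
- read_time_s(): time.
- read_qpos(): joint angles.
- read_joint_velocities(): joint speeds.
- read_effort(): joint torques, N m.
- read_position(): TCP position.
- read_ee_rot(): TCP orientation.
- read_wrist_force(): force on the tool from outside, world axes, zero at the start.
- read_moment(): the same for the moment, N m.
- read_finger_gap(): opening from 0.0 (shut) to 1.0 (fully open).
Only numpy, scipy, OpenCV 4.12 (cv2) and the standard library are available. Lean on these libraries where they do the work, as an engineer would, in place of code of your own. Each camera call takes 0.05 s, during which the arm holds its last target.

## Working session

There is one attempt and no reset: what is moved stays moved. The work goes in short steps, each a Python script; the robot and the scene stay as the last script left them, time stands still between calls to the robot, and variables do not carry over. Pictures are saved under pics/ and viewed, and the job is handed in when it is done.

```bash
ls; mkdir -p pics
python3 - <<'E'
from cell import *
import cv2
print(read_time_s())
for n in("side","top","wrist"):
    im=read_camera(n); cv2.imwrite(f"pics/{n}0.png",im[:,:,::-1]); print(n,calibration(n))
print(read_position(),read_ee_rot(),grip_depth,read_time_s())
E
```

```text
pics
0.0
side {'vertical_fov': 56.300247227327375, 'cx': 275.37460561613517, 'cy': 203.27483267134002, 'dist_coeffs': array([0.02478139, 0.        , 0.        , 0.        , 0.        ]), 'rvec': array([ 2.27210231, -0.37872375,  0.17316205]), 'tvec': array([-525.32155946,  134.0835357 ,  821.47725124])}
top {'vertical_fov': 48.58487678765383, 'cx': 272.8415161815815, 'cy': 203.40464827939778, 'dist_coeffs': array([0.03666722, 0.        , 0.        , 0.        , 0.        ]), 'rvec': array([ 2.19070432, -2.18588558,  0.07736927]), 'tvec': array([ -26.20735777,  552.18042826, 1357.3340882 ])}
wrist {'vertical_fov': 70.23785176325929, 'cx': 279.25183478549286, 'cy': 207.20183522282525, 'dist_coeffs': array([-0.04349494,  0.        ,  0.        ,  0.        ,  0.        ]), 'T_tool_cam': array([[ 9.99999132e-01, -1.11342937e-04,  1.31267849e-03,
         1.19101678e-01],
       [-2.39415514e-04,  9.64469449e-01,  2.64194294e-01,
        -7.39736012e+01],
       [-1.29545447e-03, -2.64194380e-01,  9.64468585e-01,
         2.06868858e+01],
       [ 0.00000000e+00,  0.00000000e+00,  0.00000000e+00,
         1.00000000e+00]])}
[ 186.28388126 -622.49544725  403.86945173] [[ 2.86697884e-01 -9.58020871e-01 -5.77320929e-04]
 [-9.58019114e-01 -2.86698464e-01  1.83520926e-03]
 [-1.92368580e-03  2.69338724e-05 -9.99998149e-01]] 167.3 0.15
```

View pics/side0.png

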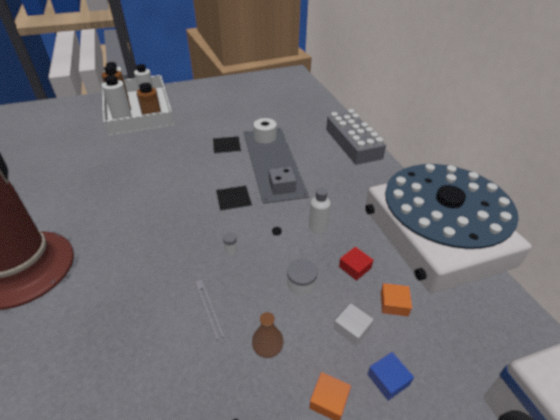

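View pics/top0.png

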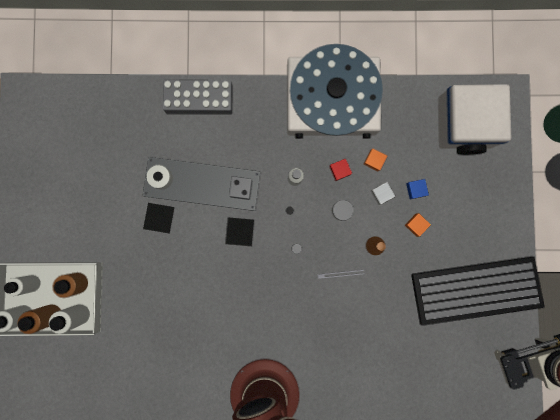

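View pics/wrist0.png

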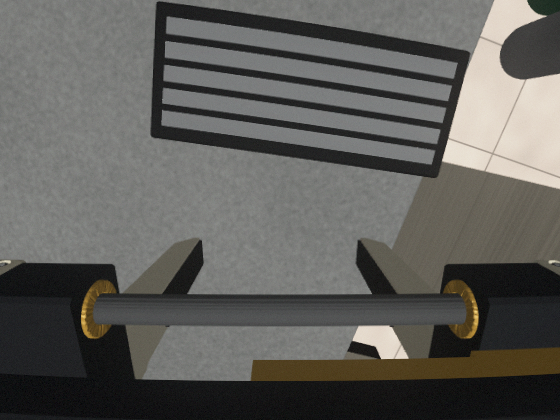

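```bash
cat > h.py <<'E'
from cell import *
import numpy as np, cv2
def K(c):
    f=210/np.tan(np.radians(c["vertical_fov"])/2)
    return np.array([[f,0,c["cx"]],[0,f,c["cy"]],[0,0,1.]])
def ext(name,pose=None):
    c=calibration(name)
    if name=="wrist":
        p,R=pose; T=np.eye(4);T[:3,:3]=R;T[:3,3]=p
        M=np.linalg.inv(T@c["T_tool_cam"]); return c,M[:3,:3],M[:3,3]
    return c,cv2.Rodrigues(c["rvec"])[0],np.asarray(c["tvec"])
def px2w(name,uv,z,pose=None):
    c,R,t=ext(name,pose)
    n=cv2.undistortPoints(np.array(uv,float).reshape(-1,1,2),K(c),c["dist_coeffs"]).reshape(-1,2)
    d=np.c_[n,np.ones(len(n))]@R; o=-R.T@t
    z=np.broadcast_to(z,(len(d),))
    return o+d*((z-o[2])/d[:,2])[:,None]
def w2px(name,P,pose=None):
    c,R,t=ext(name,pose)
    return cv2.projectPoints(np.array(P,float).reshape(-1,1,3),cv2.Rodrigues(R)[0],t,K(c),c["dist_coeffs"])[0].reshape(-1,2)
def snap(tag):
    pose=(np.array(read_position()),np.array(read_ee_rot()))
    im=read_camera("wrist"); cv2.imwrite(f"pics/{tag}.png",im[:,:,::-1])
    np.savez(f"pics/{tag}.npz",p=pose[0],R=pose[1]); return im,pose
def load(tag):
    d=np.load(f"pics/{tag}.npz"); return cv2.imread(f"pics/{tag}.png"),(d["p"],d["R"])
def Rdown(a):
    "tool x axis at angle a in world, z down"
    c,s=np.cos(a),np.sin(a)
    return np.array([[c,s,0],[s,-c,0],[0,0,-1.]])
E
python3 - <<'E'
from h import *
for n,uv,z in [("pot",(158,176),54),("drain",(241,187),46),("matw",(159,218),3),("matd",(240,232),3),("bottle",(296,176),110),("jar",(343,211),45),("vial",(296,249),42),("flask",(375,246),80),("riser",(383,193),30),("thing",(290,210),10),("red",(341,169),30),("or1",(375,159),30),("blue",(418,188),30),("or2",(418,225),30)]:
    print(n,px2w("top",uv,z).round(0))
t=cv2.imread("pics/top0.png"); cv2.imwrite("pics/topz.png",cv2.resize(t[140:270,280:440],None,fx=5,fy=4.6)[:600])
cv2.imwrite("pics/topz.png",cv2.resize(t[140:260,280:440],None,fx=5,fy=5,interpolation=cv2.INTER_CUBIC))
cv2.imwrite("pics/topz2.png",cv2.resize(t[145:260,130:290],None,fx=5,fy=5,interpolation=cv2.INTER_CUBIC))
E
```

```text
pot [[628. 307.  54.]]
drain [[598.  68.  46.]]
matw [[509. 314.   3.]]
matd [[468.  73.   3.]]
bottle [[622. -89. 110.]]
jar [[ 529. -228.   45.]]
vial [[419. -92.  42.]]
flask [[ 429. -312.   80.]]
riser [[ 583. -348.   30.]]
thing [[533. -76.  10.]]
red [[ 654. -226.   30.]]
or1 [[ 683. -326.   30.]]
blue [[ 598. -451.   30.]]
or2 [[ 489. -448.   30.]]
```

View pics/topz.png

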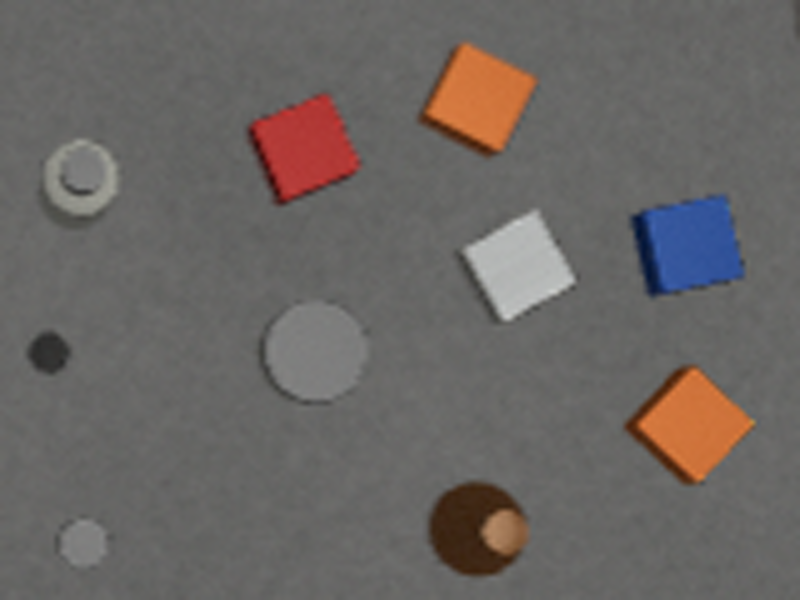

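View pics/topz2.png

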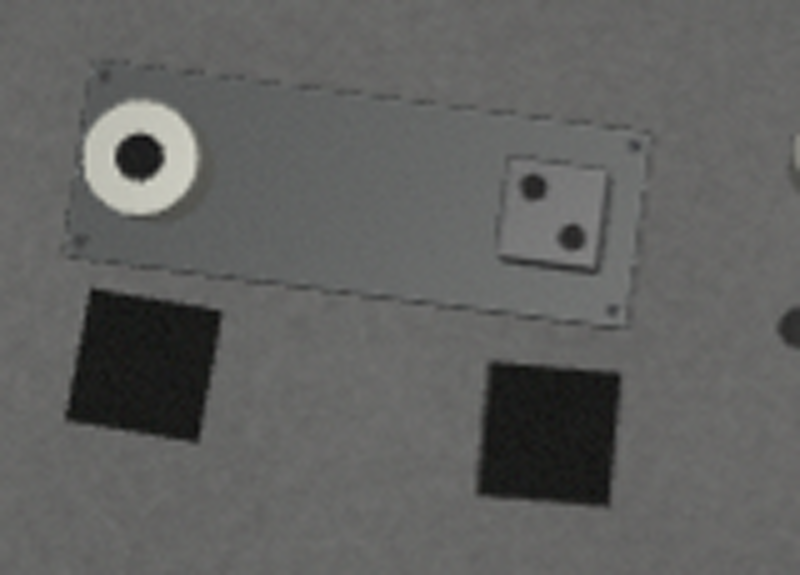

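Run:
```python
from h import *
print(w2px("top",[[0,0,0],[0,0,300],[186,-622,404]]),w2px("side",[[0,0,0],[0,0,300],[186,-622,404]]))
print(px2w("top",[265,395],100))
for nm,p in dict(loose=(450,-220,450),st=(480,190,430),vial=(419,-92,190),jarplace=(468,73,210),pot=(510,314,230),ris=(583,-348,190),deck=(613,187,220)).items():
  for a in(-np.pi/2,0,np.pi/2,np.pi, -1.1,0.9,-.5):
    q=solve_ik(p,Rdown(a)); print(nm,round(a,2),None if q is None else np.round(q,2))
```

```text
[[263.80361542 393.83025161]
 [261.60269336 439.45764917]
 [565.08641165 370.06429506]] [[  21.68826786  268.02595608]
 [ -61.56449684  145.3681662 ]
 [-104.25219249  679.07800261]]
[[ 29.94965893  -4.74987291 100.        ]]
loose -1.57 [ 0.47  0.34 -0.08  1.78  0.03  1.03 -1.19]
loose 0 [ 0.73  0.36 -0.44  1.77  0.18  1.05  0.22]
loose 1.57 [ 0.97  0.44 -0.82  1.76  0.35  1.1   1.61]
loose 3.14 [ 0.14  0.35  0.37  1.79 -0.15  1.03 -2.57]
loose -1.1 [ 0.55  0.34 -0.19  1.77  0.07  1.03 -0.77]
loose 0.9 [ 0.86  0.4  -0.64  1.76  0.27  1.07  1.03]
loose -0.5 [ 0.65  0.35 -0.33  1.77  0.13  1.04 -0.23]
st -1.57 [-0.03  0.43 -0.57  1.76  0.26  1.03 -2.26]
st 0 [ 0.24  0.56 -1.04  1.75  0.53  1.14 -0.97]
st 1.57 [ 0.34  0.69 -1.31  1.75  0.7   1.27  0.43]
st 3.14 [ 0.29  0.61 -1.15  1.75  0.6   1.18  2.11]
st -1.1 [ 0.02  0.44 -0.64  1.76  0.3   1.04 -1.83]
st 0.9 [ 0.31  0.64 -1.21  1.75  0.63  1.21 -0.17]
st -0.5 [ 0.19  0.52 -0.94  1.75  0.47  1.11 -1.4 ]
vial -1.57 [ 0.14  0.68  0.03  2.24 -0.09  0.23 -1.32]
vial 0 [ 0.27  0.68 -0.15  2.23  0.38  0.25 -0.22]
vial 1.57 [ 0.4   0.7  -0.
[... 1056 characters left out ...]
0.73 -1.01]
ris 0 [ 0.63  0.91 -0.23  1.51  0.27  0.76  0.29]
ris 1.57 [ 0.84  0.98 -0.64  1.5   0.69  0.89  1.54]
ris 3.14 [ 0.27  0.94  0.44  1.52 -0.5   0.79 -2.23]
ris -1.1 [ 0.53  0.9  -0.05  1.51  0.05  0.73 -0.64]
ris 0.9 [ 0.76  0.94 -0.47  1.5   0.52  0.82  0.99]
ris -0.5 [ 0.59  0.9  -0.15  1.51  0.17  0.74 -0.13]
deck -1.57 [-0.32  0.81 -0.02  1.62  0.02  0.71 -1.92]
deck 0 [-0.12  0.84 -0.37  1.62  0.4   0.76 -0.67]
deck 1.57 [ 0.01  0.89 -0.61  1.61  0.63  0.85  0.72]
deck 3.14 [ 0.23  1.11 -1.15  1.6   1.08  1.18  1.97]
deck -1.1 [-0.25  0.81 -0.14  1.62  0.15  0.72 -1.56]
deck 0.9 [-0.04  0.86 -0.51  1.61  0.54  0.81  0.12]
deck -0.5 [-0.17  0.82 -0.27  1.62  0.3   0.74 -1.08]
```

Run:
```python
from h import *
move_ptp((440,-220,450),Rdown(-np.pi/2)); snap("w_loose"); print(read_time_s())
move_ptp((490,190,450),Rdown(-np.pi/2)); snap("w_st"); print(read_time_s())
```

```text
1.9417
3.5167
```

View pics/w_loose.png

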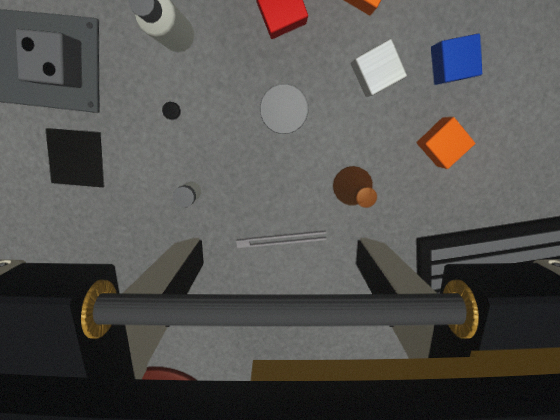

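View pics/w_st.png

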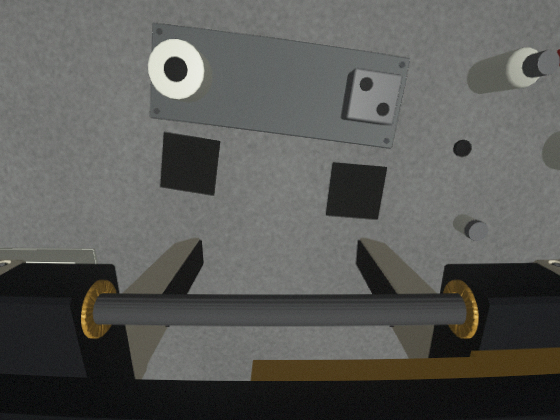

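```bash
cat > seg.py <<'E'
from h import *
def blob(mask,roi):
    x0,y0,x1,y1=roi; m=np.zeros_like(mask); m[y0:y1,x0:x1]=mask[y0:y1,x0:x1]
    cs,_=cv2.findContours(m,cv2.RETR_EXTERNAL,cv2.CHAIN_APPROX_NONE)
    return max(cs,key=cv2.contourArea)
def rect_w(name,c,z,pose=None):
    P=px2w(name,c.reshape(-1,2),z,pose)[:,:2].astype(np.float32)
    (cx,cy),(w,h),a=cv2.minAreaRect(P); return np.round([cx,cy,w,h,a],1)
def circ_w(name,c,z,pose=None):
    P=px2w(name,c.reshape(-1,2),z,pose)[:,:2].astype(np.float32)
    (x,y),r=cv2.minEnclosingCircle(P); e=cv2.fitEllipse(P); return np.round([x,y,2*r,*e[0],*e[1]],1)
E
python3 - <<'E'
from seg import *
im,po=load("w_st"); g=cv2.cvtColor(im,cv2.COLOR_BGR2GRAY)
dark=((cv2.GaussianBlur(g,(3,3),0)<60)*255).astype(np.uint8)
print("matw",rect_w("wrist",blob(dark,(150,125,230,205)),3,po))
print("matd",rect_w("wrist",blob(dark,(320,155,395,225)),3,po))
wh=((g>185)*255).astype(np.uint8)
print("pot",circ_w("wrist",blob(wh,(140,30,215,110)),54,po))
print("port",circ_w("wrist",blob(dark,(160,50,192,85)),54,po))
print("deckcorners",px2w("wrist",[(153,24),(408,58),(392,147),(150,118)],6,po).round(1))
print("drain top", [int(g[95,360]),int(g[50,300]),int(g[20,300])])
t=cv2.imread("pics/top0.png"); g=cv2.cvtColor(t,cv2.COLOR_BGR2GRAY)
dark=((g<50)*255).astype(np.uint8)
print("matw",rect_w("top",blob(dark,(135,195,180,240)),3))
print("matd",rect_w("top",blob(dark,(218,210,262,250)),3))
wh=((g>150)*255).astype(np.uint8)
print("pot",circ_w("top",blob(wh,(140,160,175,192)),54))
print("decktop",px2w("top",[(130+98/5,145+62/5),(130+650/5,145+130/5),(130+628/5,145+328/5),(130+66/5,145+258/5)],6).round(1))
z=cv2.resize(im[10:230,130:420],None,fx=2.7,fy=2.7,interpolation=cv2.INTER_CUBIC); cv2.imwrite("pics/stz.png",z)
E
```

```text
matw [512.6 316.4  78.5  78.4  80.4]
matd [472.   76.1  78.8  78.4  84.8]
pot [630.3 308.6  65.8 630.3 308.7  64.4  64.8]
port [630.3 309.2  25.4 630.5 309.2  23.8  24.6]
deckcorners [[693.6 349.1   6. ]
 [652.   17.5   6. ]
 [536.1  28.9   6. ]
 [576.5 364.7   6. ]]
drain top [144, 104, 121]
matw [510.1 315.7  79.2  78.6  80.6]
matd [469.8  74.6  77.3  78.3  84.9]
pot [628.4 307.6  65.4 628.2 307.8  62.5  63.1]
decktop [[690.3 344.3   6. ]
 [650.4  13.7   6. ]
 [531.5  26.3   6. ]
 [572.5 361.    6. ]]
```

View pics/stz.png

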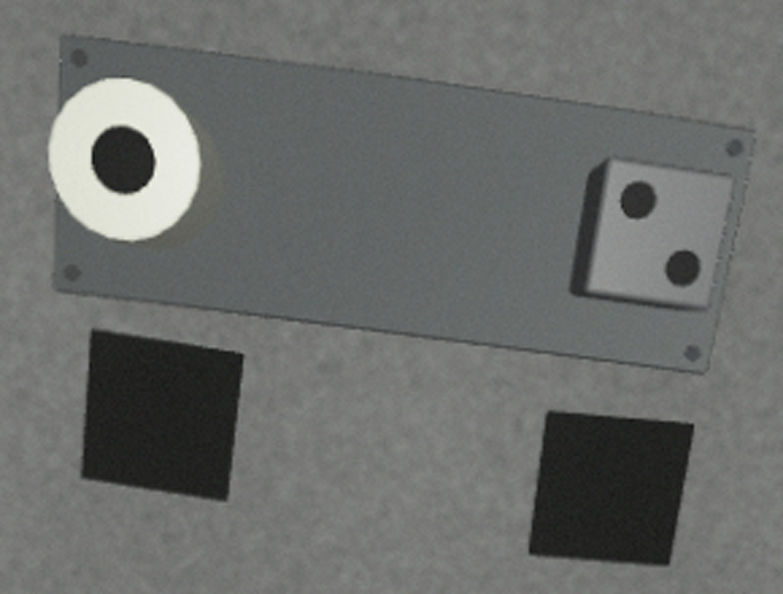

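Run:
```python
from seg import *
def look(tag,p,a):
    move_ptp(p,Rdown(a)); im,po=snap(tag); im=im[:,:,::-1]
    g=cv2.cvtColor(np.ascontiguousarray(im),cv2.COLOR_BGR2GRAY)
    dark=((cv2.GaussianBlur(g,(3,3),0)<60)*255).astype(np.uint8)
    for n,w,s in(("matw",(511,316,3),40),("matd",(471,75,3),40),("port",(630,308,54),22)):
        uv=w2px("wrist",[w],po)[0]; 
        if not(30<uv[0]<530 and 30<uv[1]<235): continue
        x,y=uv.astype(int)
        try: print(tag,n,uv.round(0),rect_w("wrist",blob(dark,(max(x-s,0),max(y-s,0),x+s,y+s)),w[2],po))
        except Exception as e: print(e)
    print(read_position(),read_time_s())
look("c0",(540,190,450),0)
look("c90",(660,200,450),np.pi/2)
look("c45",(520,180,450),-0.8)
```

```text
c0 matw [257.  84.] [512.2 316.9  78.8  78.3  80.3]
c0 port [354.  86.] [6.302e+02 3.091e+02 2.290e+01 2.240e+01 5.000e-01]
[539.9359013  189.80839601 450.02549004] 4.8417
c90 matw [367.  67.] [512.5 316.5  79.2  78.9  80.2]
c90 matd [183.  34.] [471.9  76.3  79.4  79.8  85. ]
c90 port [365. 161.] [629.8 309.   24.1  22.8   3.8]
[659.5707379  200.42552077 450.26715742] 6.2083
c45 matw [203. 115.] [512.5 316.7  78.7  78.8  80.2]
c45 port [265.  41.] [630.5 309.1  23.2  22.9  44.1]
[520.09947476 180.12370525 449.94157019] 8.1417
```

View pics/c90.png

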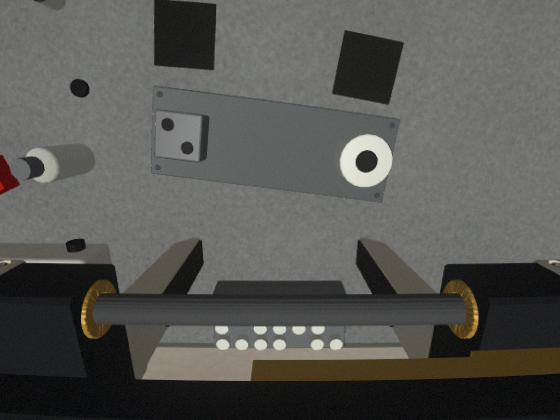

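Run:
```python
from h import *
im,po=load("c90"); cv2.imwrite("pics/z1.png",cv2.resize(im[80:210,145:245],None,fx=4.5,fy=4.5,interpolation=cv2.INTER_CUBIC))
im,po=load("w_loose"); a=cv2.resize(im[0:210,150:350],None,fx=2.8,fy=2.8,interpolation=cv2.INTER_CUBIC);cv2.imwrite("pics/z2.png",a)
a=cv2.resize(im[30:110,340:490],None,fx=5,fy=5,interpolation=cv2.INTER_CUBIC);cv2.imwrite("pics/z3.png",a)
```

```text
(no output)
```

View pics/z1.png

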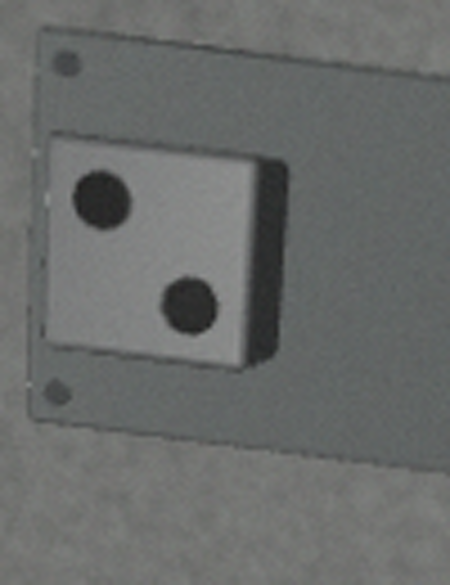

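View pics/z2.png

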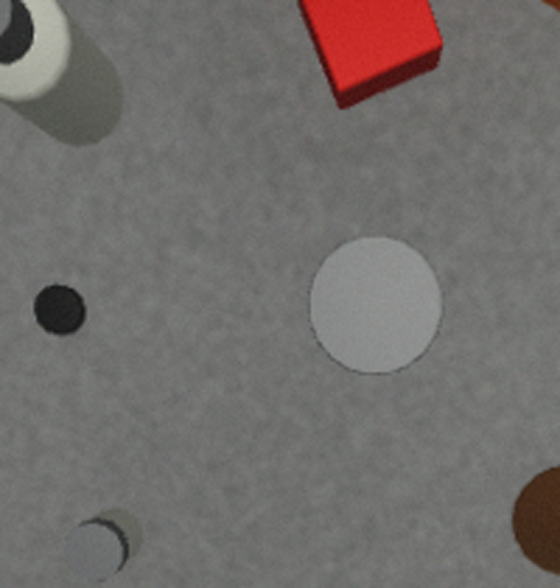

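View pics/z3.png

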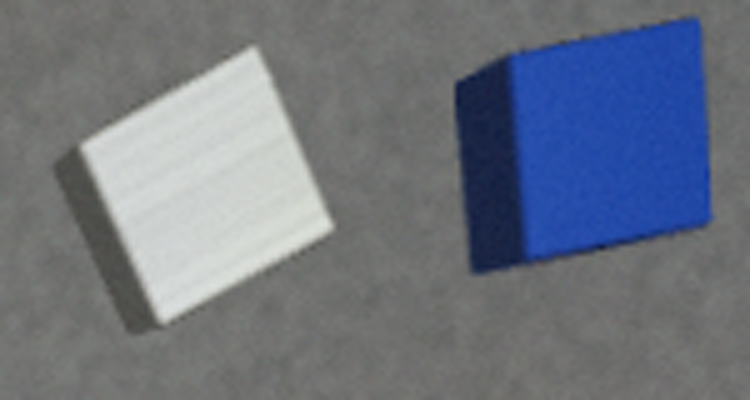

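Run:
```python
from h import *
im,po=load("c90")
D=px2w("wrist",(np.array([(50,135),(258,158),(243,367),(47,345)])+.5)/4.5-.5+[145,80],46,po); print(D.round(1),D.mean(0))
im,po=load("w_st")
D=px2w("wrist",(np.array([(609,157),(732,177),(708,310),(585,293)])+.5)/2.7-.5+[130,10],46,po); print(D.round(1),D.mean(0))
im,po=load("w_loose")
r=px2w("wrist",(np.array([(257,46),(334,230),(160,324),(81,147)])+.5)/5-.5+[340,30],30,po); print(r.round(1),r.mean(0).round(1))
print("jar",px2w("wrist",(284,108.5),45,po),"vial",px2w("wrist",(184,196),42,po),"vialz",px2w("wrist",(np.array((96,551.))+.5)/2.8-.5+[150,0],42,po),px2w("wrist",(367,197),80,po))
T=r.mean(0)
move_ptp((T[0]-70,T[1],350),Rdown(-np.pi/2)); im,po=snap("w_ris"); print(read_time_s())
```

```text
[[566.   48.7  46. ]
 [572.6 105.8  46. ]
 [629.8  97.9  46. ]
 [623.3  42.1  46. ]] [597.94870351  73.62008789  46.        ]
[[631.5  95.7  46. ]
 [623.8  39.9  46. ]
 [566.   45.9  46. ]
 [573.3 103.6  46. ]] [598.63619626  71.28393284  46.        ]
[[ 617.2 -359.5   30. ]
 [ 575.  -382.5   30. ]
 [ 552.  -339.8   30. ]
 [ 593.6 -317.3   30. ]] [ 584.4 -349.8   30. ]
jar [[ 533.71486073 -228.38718337   45.        ]] vial [[422.95055085 -95.0875027   42.        ]] vialz [[422.31370783 -94.98479481  42.        ]] [[ 430.0687244  -328.21348144   80.        ]]
10.1417
```

View pics/w_ris.png

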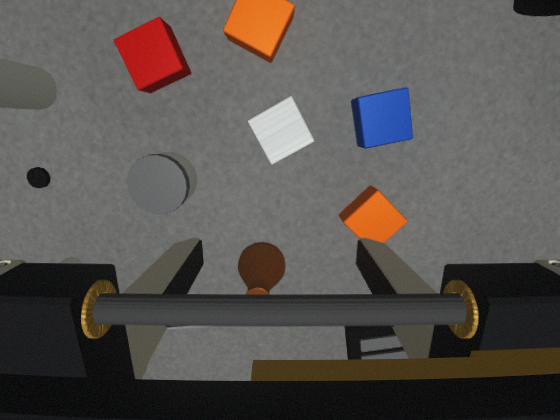

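Run:
```python
from seg import *
im,po=load("w_ris"); g=cv2.cvtColor(im,cv2.COLOR_BGR2GRAY)
m=((g>165)*255).astype(np.uint8)
r=rect_w("wrist",blob(m,(235,85,325,175)),30,po); print("riser",r)
jar=blob(((cv2.GaussianBlur(g,(5,5),0)>0)*255).astype(np.uint8),(0,0,5,5))
T=r[:2]
a0=np.radians(r[4])
# neighbours clearance for both jaw axes
nb=dict(red=(654,-226),o1=(683,-326),blue=(598,-451),o2=(489,-448),jar=(533,-228))
for a in (a0,a0+np.pi/2):
    for n,p in nb.items():
        d=np.array(p)-T; print(round(a,2),n,"along",round(d@[np.cos(a),np.sin(a)]),"across",round(d@[-np.sin(a),np.cos(a)]))
for a in np.concatenate([a0+np.arange(-3,3)*np.pi/2]):
    q=solve_ik((T[0],T[1],189),Rdown(a)); print(round(a,2),None if q is None else np.round(q,2))
for a in -0.122+np.arange(-2,2)*np.pi/2:
    q=solve_ik((614.5,190.3,195),Rdown(a)); print("deck",round(a,2),None if q is None else np.round(q,2))
```

```text
riser [ 585.3 -349.1   48.2   48.    29. ]
0.51 red along 120 across 74
0.51 o1 along 97 across -27
0.51 blue along -38 across -95
0.51 o2 along -132 across -40
0.51 jar along 13 across 131
2.08 red along 74 across -120
2.08 o1 along -27 across -97
2.08 blue along -95 across 38
2.08 o2 along -40 across 132
2.08 jar along 131 across -13
-4.21 [ 1.03  1.2  -1.15  1.48  1.13  1.22  1.78]
-2.64 [ 0.48  0.9   0.05  1.51 -0.06  0.74 -2.08]
-1.06 [ 0.67  0.92 -0.31  1.5   0.35  0.78 -0.84]
0.51 [ 0.86  1.   -0.69  1.49  0.74  0.92  0.44]
2.08 [ 1.03  1.2  -1.15  1.48  1.13  1.22  1.78]
3.65 [ 0.48  0.9   0.05  1.51 -0.06  0.74 -2.08]
deck -3.26 [-0.88  1.16  1.13  1.65 -1.15  1.14 -2.69]
deck -1.69 [-0.26  0.85 -0.13  1.62  0.16  0.68 -2.16]
deck -0.12 [-0.09  0.89 -0.43  1.62  0.49  0.75 -0.87]
deck 1.45 [ 0.12  1.01 -0.85  1.61  0.9   0.95  0.39]
```

Run:
```python
from seg import *
im,po=load("w_ris"); im=cv2.resize(im,None,fx=1,fy=1)
T=np.array([585.3,-349.1])
cor=dict(blue=[(352,99),(407,87),(413,136),(366,148)],o1=[(236,-8),(295,10),(270,61),(224,30)],o2=[(373,186),(407,219),(376,243),(341,217)])
cv2.imwrite("pics/z4.png",cv2.resize(im[0:250,200:430],None,fx=2.4,fy=2.4,interpolation=cv2.INTER_CUBIC))
hsv=cv2.cvtColor(im,cv2.COLOR_BGR2HSV)
for n,lo,hi,roi in(("blue",(100,120,120),(130,255,255),(340,70,430,160)),("o1",(5,150,190),(20,255,255),(200,0,310,70)),("o2",(5,150,190),(20,255,255),(330,170,420,240)),("red",(0,150,140),(4,255,255),(100,0,200,100))):
    m=cv2.inRange(hsv,lo,hi); c=blob(m,roi)
    P=px2w("wrist",c.reshape(-1,2),30,po)[:,:2]-T; R=cv2.minAreaRect((P+T).astype(np.float32))
    print(n,np.round(R[0],0),np.round(R[1],0),round(R[2]))
    for a in(.506,.506+np.pi/2):
        u=P@[np.cos(a),np.sin(a)]; v=P@[-np.sin(a),np.cos(a)]
        k=np.abs(v)<22; print("  ",round(a,2),"min |along| for |across|<22:",np.abs(u[k]).min().round(1) if k.any() else None, "u",u.min().round(),u.max().round(),"v",v.min().round(),v.max().round())
```

```text
blue [ 598. -451.] [49. 49.] 12
   0.51 min |along| for |across|<22: None u -68.0 -8.0 v -125.0 -65.0
   2.08 min |along| for |across|<22: 75.6 u -125.0 -65.0 v 8.0 68.0
o1 [ 685. -328.] [48. 48.] 63
   0.51 min |along| for |across|<22: 68.0 u 65.0 119.0 v -63.0 2.0
   2.08 min |along| for |across|<22: None u -63.0 2.0 v -119.0 -65.0
o2 [ 493. -450.] [48. 48.] 46
   0.51 min |along| for |across|<22: 111.8 u -154.0 -100.0 v -72.0 -14.0
   2.08 min |along| for |across|<22: None u -72.0 -14.0 v 100.0 154.0
red [ 656. -225.] [49. 49.] 23
   0.51 min |along| for |across|<22: None u 95.0 148.0 v 48.0 101.0
   2.08 min |along| for |across|<22: None u 48.0 101.0 v -148.0 -95.0
```

View pics/z4.png

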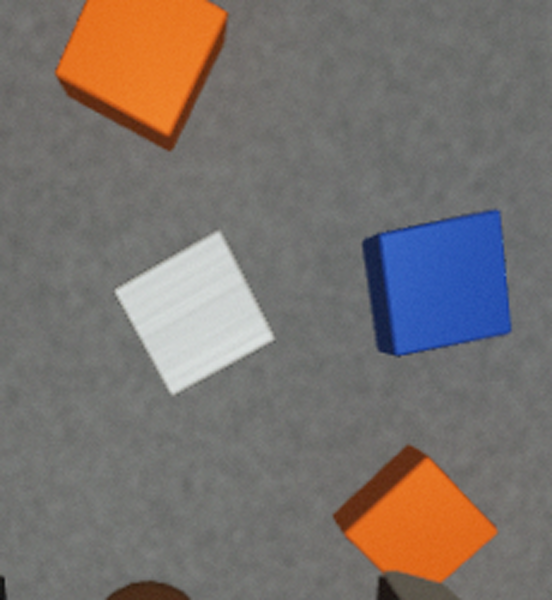

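```bash
cat >> h.py <<'E'
G=167.3
def pick(x,y,zg,a,eff,hover=120,up=None):
    R=Rdown(a)
    move_ptp((x,y,zg+G+hover),R)
    if move_linear((x,y,zg+G),R,rate=120,until_force=12): print("CONTACT",read_position())
    close(eff); dwell(.2)
    print("gap mm",read_finger_gap()*93,"pos",np.round(read_position(),1),"F",np.round(read_wrist_force(),1))
    move_linear((x,y,up or zg+G+hover),R,rate=150)
    print("lifted gap",read_finger_gap()*93,"F",np.round(read_wrist_force(),1),read_time_s())
def place(x,y,zg,a,hover=120,over=1.5,down=2.0,f=4,retract=None):
    "zg: grasp-point height when the object just rests"
    R=Rdown(a)
    move_ptp((x,y,zg+G+hover),R)
    move_linear((x,y,zg+G+8),R,rate=150); dwell(.2)
    hit=move_linear((x,y,zg+G-down),R,rate=12,until_force=f)
    print("hit",hit,np.round(read_position(),1),"F",np.round(read_wrist_force(),1))
    open_jaws(); dwell(.2)
    p=np.array(read_position())
    move_linear((p[0],p[1],retract or zg+G+hover),R,rate=150)
    print("t",read_time_s())
E
python3 - <<'E'
from h import *
pick(585.3,-349.1,22,0.506-np.pi/2,25,up=330)
move_ptp((560,190,360),Rdown(-np.pi/2)); snap("w_deck"); print(read_finger_gap()*93,read_time_s())
E
```

```text
gap mm 49.86845221411185 pos [ 585.3 -349.   189.3] F [-0.7  0.4  0.5]
lifted gap 49.87661115139441 F [ 1.   0.3 -2.3] 13.775
50.09484165260139 15.775
```

View pics/w_deck.png

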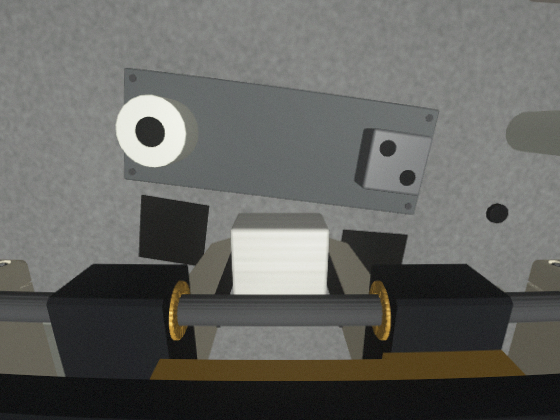

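Run:
```python
from seg import *
im,po=load("w_deck"); g=cv2.cvtColor(im,cv2.COLOR_BGR2GRAY)
gb=cv2.GaussianBlur(g,(3,3),0)
c=cv2.cornerSubPix(gb,np.float32([(125,68),(438,109),(415,213),(124,179)]).reshape(-1,1,2),(5,5),(-1,-1),(3,50,.01)).reshape(-1,2); print(c.round(1))
W=px2w("wrist",c,6,po)[:,:2]; print(W.round(1),W.mean(0).round(1))
print([round(float(np.arctan2(*(p-q)[[0,1]])),3) for p,q in((W[0],W[1]),(W[3],W[2]))],[np.linalg.norm(W[i]-W[i-1]).round(1) for i in range(4)])
d=cv2.cornerSubPix(gb,np.float32([(374,128),(433,137),(422,195),(363,187)]).reshape(-1,1,2),(4,4),(-1,-1),(3,50,.01)).reshape(-1,2)
D=px2w("wrist",d,46,po)[:,:2]; print(d.round(1),D.round(1),D.mean(0).round(1),[np.linalg.norm(D[i]-D[i-1]).round(1) for i in range(4)])
wh=((g>150)*255).astype(np.uint8); print(circ_w("wrist",blob(wh,(105,85,192,172)),54,po))
```

```text
[[123.6  67.5]
 [439.2 109.6]
 [413.1 214.5]
 [124.1 179.2]]
[[695.3 350.4]
 [652.4  14.9]
 [534.3  30.6]
 [577.1 364.8]] [614.8 190.2]
[0.127, 0.127] [np.float64(119.1), np.float64(338.2), np.float64(119.2), np.float64(337.0)]
[[374.9 129.5]
 [431.8 138.7]
 [418.9 193.4]
 [363.2 186.9]] [[631.4  96.3]
 [623.1  39.7]
 [568.7  46.2]
 [575.4 103.8]] [599.7  71.5] [np.float64(56.5), np.float64(57.3), np.float64(54.8), np.float64(58.0)]
[630.5 308.5  67.1 630.4 308.6  65.3  66.1]
```

Run:
```python
from h import *
place(614.8,190.2,28,-0.127,hover=130)
move_ptp((550,190,340),Rdown(-np.pi/2)); snap("w_r1")
move_ptp((425,-95,340),Rdown(-np.pi/2)); 
try: move_ptp((370,-95,380),Rdown(-np.pi/2))
except Unreachable as e: print("unreach"); move_ptp((425,-150,380),Rdown(np.pi/2*0+0))
snap("w_v"); print(read_position(),read_time_s())
```

```text
hit True [614.8 190.2 195.2] F [-0.6  0.2  5.4]
t 20.8
[370.96750436 -94.16928412 380.37186365] 23.6
```

View pics/w_r1.png

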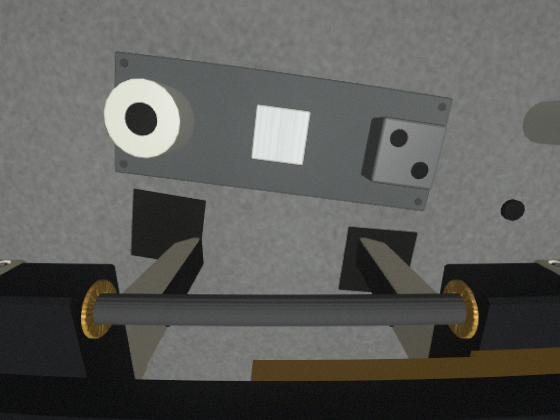

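View pics/w_v.png

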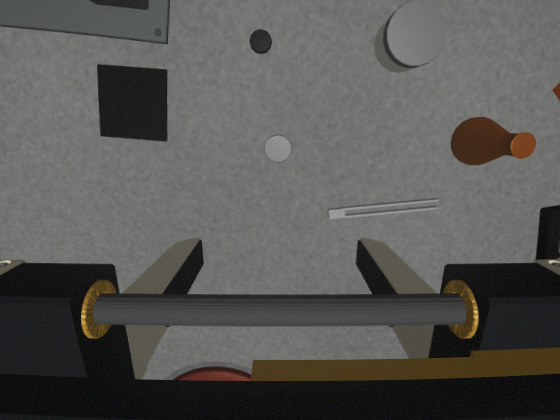

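Run:
```python
from seg import *
im,po=load("w_r1"); g=cv2.cvtColor(im,cv2.COLOR_BGR2GRAY)
wh=((g>165)*255).astype(np.uint8); print("riser",rect_w("wrist",blob(wh,(240,95,320,175)),36,po))
im,po=load("w_v"); g=cv2.GaussianBlur(cv2.cvtColor(im,cv2.COLOR_BGR2GRAY),(3,3),0)
m=((g>140)*255).astype(np.uint8); print("vial",circ_w("wrist",blob(m,(258,130,298,168)),42,po))
cv2.imwrite("pics/z5.png",cv2.resize(im[0:180,240:460],None,fx=3.5,fy=3.3,interpolation=cv2.INTER_CUBIC))
print(g[145:152,278],g[170,278])
```

```text
riser [615.6 189.2  48.6  48.6  82.5]
vial [424.8 -93.6  22.4 427.1 -95.4  12.5  21.7]
[142 142 142 141 141 140 140] 116
```

View pics/z5.png

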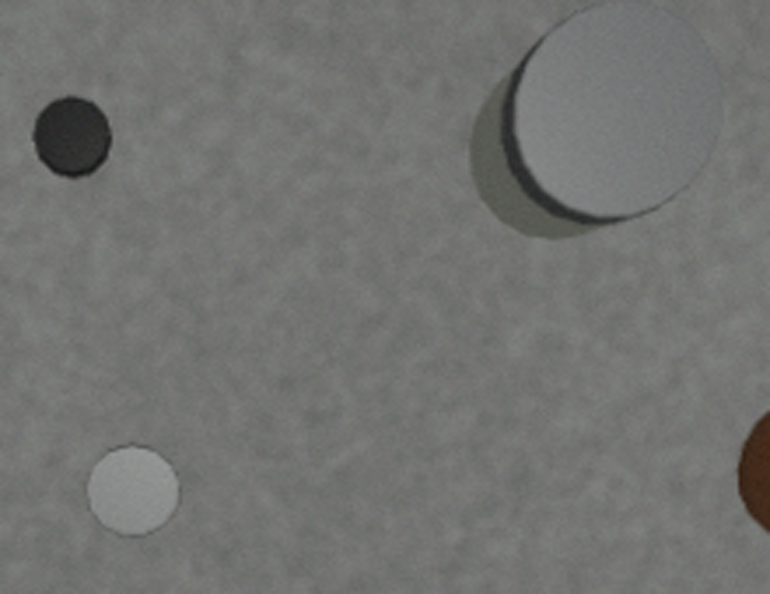

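Run:
```python
from seg import *
im,po=load("w_v"); g=cv2.GaussianBlur(cv2.cvtColor(im,cv2.COLOR_BGR2GRAY),(3,3),0)
m=((g>131)*255).astype(np.uint8); v=circ_w("wrist",blob(m,(262,133,294,165)),42,po); print("vial",v, px2w("wrist",(277.8,148.4),42,po))
x,y=px2w("wrist",(277.8,148.4),42,po)[0][:2]
pick(x,y,22,-np.pi/2,10,hover=120,up=340)
place(615.2,189.7,58,-np.pi/2-.127,hover=110,f=4)
move_ptp((550,190,340),Rdown(-np.pi/2)); snap("w_r2")
# look at the bottle
move_ptp((555,-90,400),Rdown(-np.pi/2)); snap("w_b"); print(read_time_s())
```

```text
vial [422.5 -92.4  25.8 422.7 -92.6  24.5  24.8] [[422.32571496 -92.82491666  42.        ]]
gap mm 27.829094418043052 pos [422.3 -92.8 189.3] F [-1.1  0.6 -0.4]
lifted gap 27.495896150039016 F [ 0.7 -0.5 -0.3] 27.5833
hit True [615.2 189.8 225.2] F [-0.8  0.1  5.3]
t 32.7917
34.3667
```

View pics/w_r2.png

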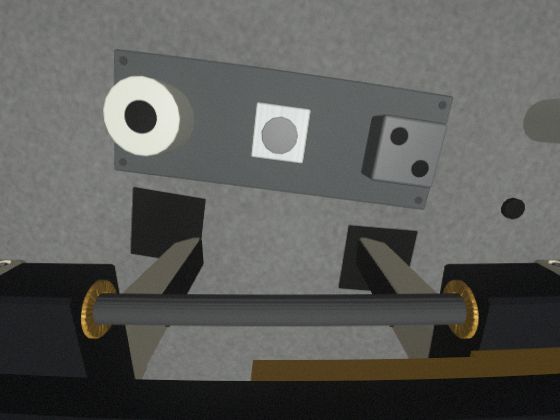

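View pics/w_b.png

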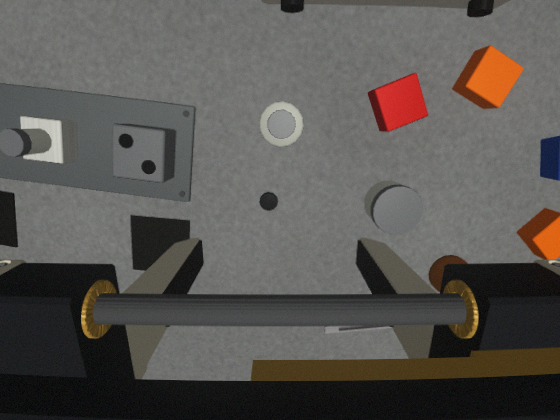

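Run:
```python
from seg import *
im,po=load("w_r2"); g=cv2.GaussianBlur(cv2.cvtColor(im,cv2.COLOR_BGR2GRAY),(3,3),0)
m=((g<178)*255).astype(np.uint8); print("vial on riser",circ_w("wrist",blob(m,(261,114,301,157)),78,po))
wh=((g>165)*255).astype(np.uint8); print("riser",rect_w("wrist",blob(wh,(240,95,320,175)),36,po))
im,po=load("w_b"); g=cv2.GaussianBlur(cv2.cvtColor(im,cv2.COLOR_BGR2GRAY),(3,3),0)
m=((g>165)*255).astype(np.uint8); print("bottle",circ_w("wrist",blob(m,(250,95,312,155)),75,po))
m=((g<173)*255).astype(np.uint8); print("cap",circ_w("wrist",blob(m,(264,107,299,142)),110,po))
print("jar",px2w("wrist",(398,209),45,po))
```

```text
vial on riser [615.2 190.1  28.6 615.2 190.   27.5  27.8]
riser [615.8 189.2  48.3  48.4  82.7]
bottle [631.6 -90.1  39.9 631.6 -89.9  35.4  36.6]
cap [630.5 -89.2  41.3 629.1 -87.5  29.4  33.7]
jar [[ 536.19139465 -226.76930273   45.        ]]
```

Run:
```python
from seg import *
im,po=load("w_b"); cv2.imwrite("pics/z6.png",cv2.resize(im[90:160,240:320],None,fx=7,fy=7,interpolation=cv2.INTER_CUBIC))
```

```text
(no output)
```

View pics/z6.png

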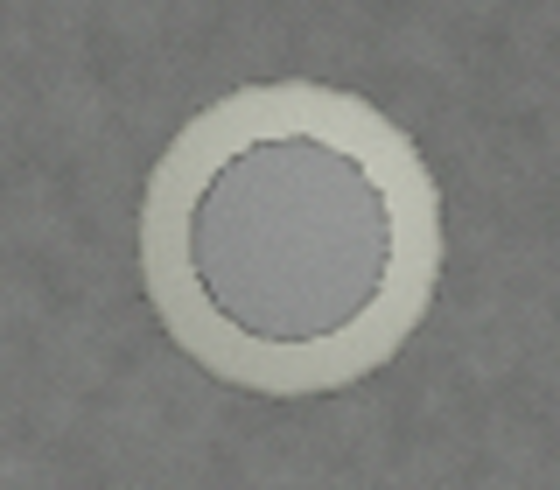

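Run:
```python
from seg import *
im,po=load("w_b")
f=lambda X,Y:((X+.5)/7-.5+240,(Y+.5)/7-.5+90)
b=px2w("wrist",[f(291,237.5)],75,po)[0];c=px2w("wrist",[f(290,238)],110,po)[0];print(b,c,po[0])
e=px2w("wrist",[f(140,238),f(442,238),f(291,80),f(291,395)],75,po);print(np.linalg.norm(e[0]-e[1]),np.linalg.norm(e[2]-e[3]))
x,y=(b+c)[:2]/2
pick(x,y,55,-np.pi/2,20,hover=110,up=400)
move_ptp((440,316,400),Rdown(-np.pi/2)); snap("w_mw"); print(read_finger_gap()*93,read_time_s())
```

```text
[631.49502981 -89.51887735  75.        ] [631.18764659 -89.21674204 110.        ] [555.36017985 -88.18876259 399.70622879]
42.44335488756154 42.92549025330371
gap mm 43.67499066430437 pos [631.3 -89.3 222.3] F [-0.2  0.8 -0.5]
lifted gap 44.02005903756352 F [ 1.1 -0.3 -0.8] 38.2917
43.43742135657415 39.9833
```

View pics/w_mw.png

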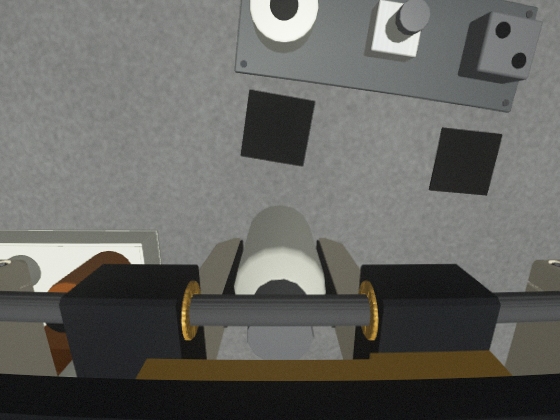

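Run:
```python
from seg import *
im,po=load("w_mw"); g=cv2.GaussianBlur(cv2.cvtColor(im,cv2.COLOR_BGR2GRAY),(3,3),0)
m=((g<60)*255).astype(np.uint8); print(rect_w("wrist",blob(m,(230,80,325,175)),3,po),rect_w("wrist",blob(m,(420,120,510,205)),3,po))
place(512.4,316.6,58,-np.pi/2,hover=110,f=4,retract=380)
move_ptp((440,316,400),Rdown(-np.pi/2)); snap("w_mw2")
move_ptp((455,-228,350),Rdown(-np.pi/2)); snap("w_j"); print(read_time_s())
```

```text
[512.2 317.2  78.1  78.   80.4] [471.6  76.9  79.1  78.1  84.9]
hit True [512.4 316.6 225.2] F [1.  0.8 4.2]
t 44.475
46.95
```

View pics/w_mw2.png

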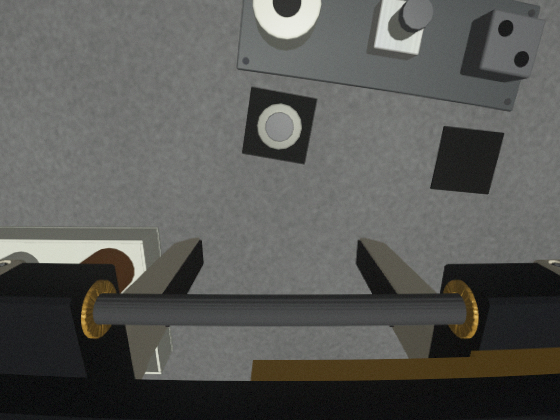

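View pics/w_j.png

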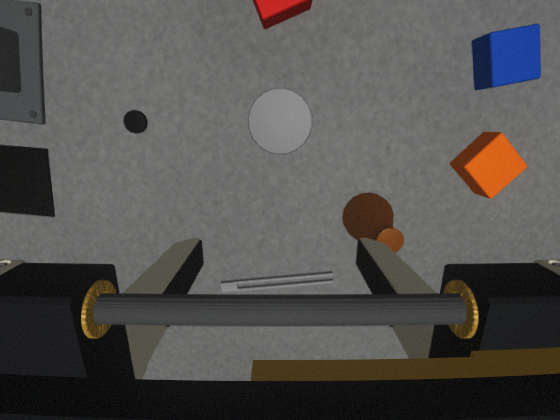

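Run:
```python
from seg import *
im,po=load("w_j"); g=cv2.GaussianBlur(cv2.cvtColor(im,cv2.COLOR_BGR2GRAY),(3,3),0)
m=((g>131)*255).astype(np.uint8); v=circ_w("wrist",blob(m,(240,80,320,162)),45,po); print("jar",v)
c=px2w("wrist",(280.5,121),45,po)[0]; print(c)
assert abs(v[2]-60)<5
x,y=v[3:5]
pick(x,y,39,-np.pi/2,20,hover=120,up=360)
place(471.9,76.4,42,-np.pi/2,hover=120,f=4,retract=380)
move_ptp((410,76,400),Rdown(-np.pi/2)); snap("w_md2")
move_ptp((490,190,450),Rdown(-np.pi/2)); snap("w_fin"); print(read_time_s())
for n in("side","top"): cv2.imwrite(f"pics/{n}1.png",read_camera(n)[:,:,::-1])
```

```text
jar [ 534.3 -227.7   55.7  535.9 -230.4   46.4   55.8]
[ 534.17848493 -227.84612632   45.        ]
gap mm 58.912169079863695 pos [ 536.  -229.7  206.5] F [-0.6  3.3  3.4]
lifted gap 59.37011410128788 F [ 0.1 -0.6 -2.8] 50.55
hit True [471.9  76.4 209.4] F [-0.5  0.4  4.6]
t 55.725
56.8333
```

View pics/w_fin.png

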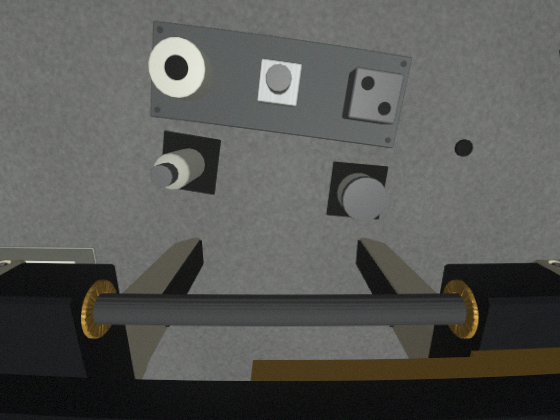

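View pics/side1.png

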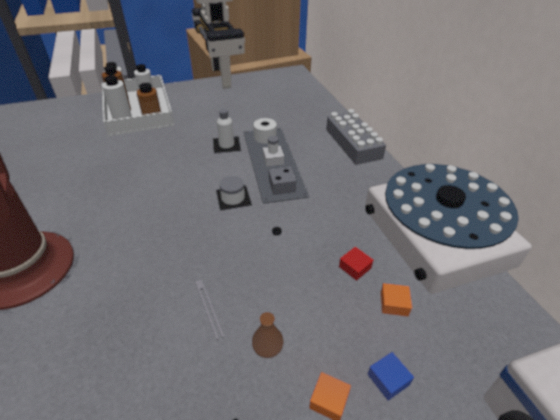

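View pics/w_md2.png

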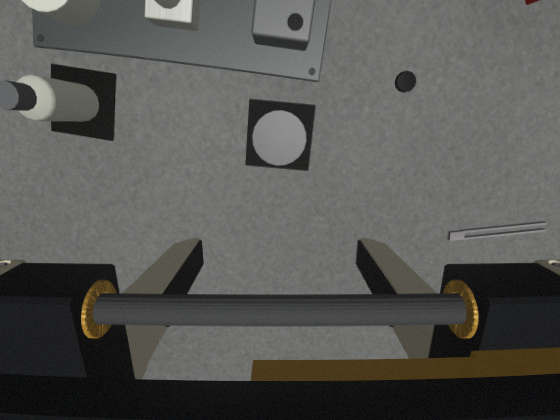

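Run:
```python
from seg import *
im,po=load("w_md2"); g=cv2.GaussianBlur(cv2.cvtColor(im,cv2.COLOR_BGR2GRAY),(3,3),0)
m=((g>100)*255).astype(np.uint8); 
x=blob(m,(250,102,311,168)); print("jar",circ_w("wrist",x,48,po))
cv2.imwrite("pics/z7.png",cv2.resize(im[90:180,235:325],None,fx=6,fy=6,interpolation=cv2.INTER_CUBIC))
im,po=load("w_mw2"); 
cv2.imwrite("pics/z8.png",cv2.resize(im[80:170,235:325],None,fx=6,fy=6,interpolation=cv2.INTER_CUBIC))
g=cv2.GaussianBlur(cv2.cvtColor(im,cv2.COLOR_BGR2GRAY),(3,3),0)
m=((g>100)*255).astype(np.uint8); print("bottle",circ_w("wrist",blob(m,(254,100,306,153)),78,po))
```

```text
jar [470.2  75.9  57.6 470.3  75.9  56.7  56.7]
bottle [512.1 316.1  43.2 512.2 316.1  42.1  42.2]
```

View pics/z7.png

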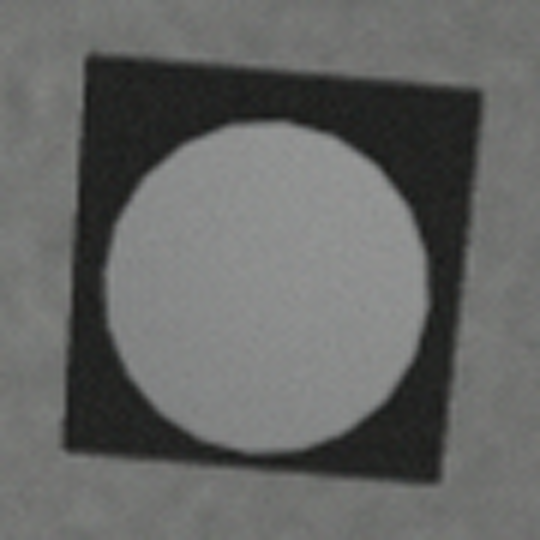

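View pics/z8.png

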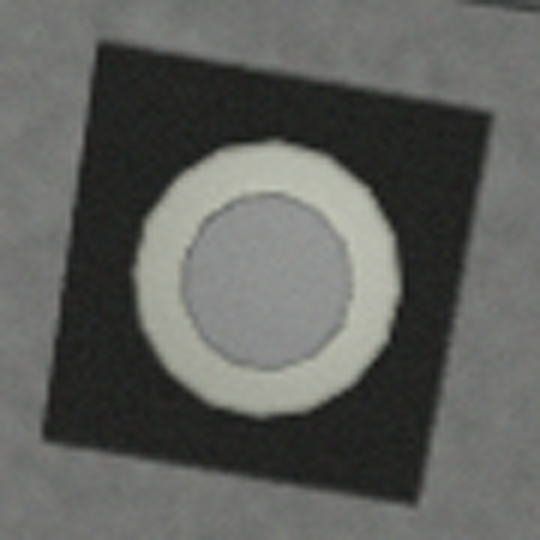

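Run:
```python
from h import *
a=cv2.imread("pics/side0.png");b=cv2.imread("pics/side1.png")
print("flask diff",np.abs(a[305:360,245:290].astype(int)-b[305:360,245:290]).mean(), "bg",np.abs(a[380:410,240:300].astype(int)-b[380:410,240:300]).mean())
print(read_finger_gap(),np.round(read_wrist_force(),1),read_time_s()); job_done()
```

```text
flask diff 1.8223569023569024 bg 1.6027777777777779
0.9990949673514804 [ 0.2  1.  -0.3] 56.9333
the job is handed in; nothing more can be done
```

The needle station is set up and handed in at about 57 s of the 128 s allowed. I worked in the order asked: riser, vial, bottle, jar.

Last checks, measured with the wrist camera:

| Item | Result | Offset from target |
|---|---|---|
| Riser | Flat on the plate, square to it within about 0.005 rad | About 1.4 mm from the midpoint between pot and drain |
| Vial | Upright on the riser | About 1 mm from the riser's measured centre |
| Bottle | Upright on the wash-side mat | About 0.5 mm from the mat's centre |
| Jar | Upright on the drain-side mat | About 1.7 mm towards the robot |

- **Jar:** the offset came from a slightly wrong centre fit at the pick. I judged it small enough on an 80 mm mat and left it.
- **Flask and look-alikes:** the flask's patch of the side picture differs from the start picture no more than the background does. The coloured blocks look unmoved.
- **Robot:** it ended with the gripper open, high above the station and touching nothing.
- **Disagreement:** at the start the top camera read positions about 1 to 3.5 mm differently from the wrist camera. I used the wrist camera because its readings of the mats and wash pot agreed within about 1 mm from four directions.

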